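# True up a leaning post with a try square and hold it

## Robot

A 6-joint arm with a two-finger parallel gripper is mounted at the origin on a cart in front of the work surface, level with it; the furniture and walls round the work are solid. World frame = base frame: x ahead of the robot, y to its left, z up, the work surface at z = 0. Lengths are in m, angles in rad, forces in N, time in s.
With the tool pointing down it reaches from about 0.325 to 0.9 m from the base axis. Payload 3.5 kg.
Tool frame: the origin (TCP) lies on the centre line of the jaws, within the pads' length; the fingertips stand 17 mm ahead of it and the grasp point (between the pads) lies 2 mm behind it; x points along the fingers, y is the direction in which the jaws open and shut, and the axes are right-handed (so a half turn about x gives the same grasp; the last joint's range is limited). The gripper opens to 85 mm and grips with 20 to 120 N. Pads are 22 mm wide; open, the fingers measure 114 mm over their backs; the gripper's body (76 mm by 85 mm) begins 54 mm behind the grasp point. The pads swing forward as they close: fully open they stand 13 mm farther back than shut.
Start: joints at [-1.423, 0.276, -0.026, 1.268, 0, 1.467], TCP at [0.155, -0.605, 0.248] pointing down, gripper open.
Joint ranges: [-3.12, 3.12], [-0.85, 1.88], [-1.08, 1.24], [-1.95, 2.15], [-1.57, 1.53], [-3.14, 3.14]. Speed limits (rad/s): [2.57, 2.57, 3.14, 3.14, 3.14, 3.14].

## Interface

Orientations are given as a 3x3 rotation matrix whose columns are the frame's x, y, z axes.
In Python, from cell import observe, camera, close_job gives the robot as it stands.
- The arm moves only by the tool carry_out, never from a script. Its argument "motion" is a list of rows, each an object with "hand": the opening, from -1 (shut) to 1 (fully open); "xyz": the shift along the tool's x, y, z in mm, a list of three; "twist": the turn about the tool's x in degrees. In form: [{"hand": hand, "xyz": [x, y, z], "twist": twist}, ...]. A call has 1 to 10 rows; each row is the pose to reach, as a shift and turn from the pose measured when the call began, along the tool's axes at that moment; what a row does not reach only later rows make up. A row lasts 1/12 s, in which the tool goes at most 41.7 mm and 7.16 degrees, less where a joint would pass 70% of its speed; a pose out of reach is approached as far as the arm can. A call with a gripper value outside its range is refused whole. The fingers move at their own pace and stop on an object; the grip force is fixed at half the most. Time passes only in rows, so rows that repeat a pose let the fingers close. It gives the time, the measured TCP pose, the force and the opening at its end, in the units of the state.
- observe(): the state, without advancing time (a new reading comes with each control period).
- camera(name): name is "side" or "top" or "wrist"; returns a dict with "color" (400x640x3 uint8, red, green, blue), "intrinsics" (3x3 intrinsics, pixels), "xyz" and "attitude" of the camera in the world. Camera axes: x right, y down, z forward; pixel columns grow to the right and rows downward; lengths in m; the calibration is good to about 2 mm. The wrist camera is an equidistant fisheye: a pixel r from the principal point sees the ray r / f radians off the axis. A picture is of the moment at which its call begins. There is no depth.
- close_job(): hands the job in, once; it reports no verdict.
The state is a dict: "clock": time; "joint_positions": joint angles; "qd": joint speeds; "joint_torque": joint torques, N m; "eef_pos": TCP position; "ee_rot": TCP orientation; "force": force on the tool from outside, world axes, zero at the start; "wrist_torque": the same for the moment, N m; "gripper_width": finger opening in m.
Only numpy, scipy, OpenCV 4.12 (cv2) and the standard library are available. Lean on these libraries where they do the work, as an engineer would, in place of code of your own. Each camera call takes 0.05 s, during which the arm holds its last target.

## Task

The spring-hinged post of the small stand leans over its base plate. Pick up the try square that stands on the worktop, stand it on the base plate in front of the middle of the post and press it into the corner until its foot lies flat on the plate and its upright edge lies flat against the post, so that the post is square to the plate. Move the post only with the square, leave the cup, vial and bottle where they stand, and finish while still holding the square pressed there: do not let go.

Things in the scene. Friction and masses are not known exactly. Their poses are not given: they have to be found in the camera images.
- corner (a point): On the hinge line of the post, mid-width, on the upper face of the base plate (12 mm above the worktop). The stand is fixed; its bright plate, 210 x 110 mm, reaches 180 mm from here along -x and 30 mm along +x. Axes: x along the plate from its free end to the post (the way the square is pressed), y along the hinge, z up.
- base_plate: The flat base plate of the stand, upper face 12 mm above the worktop (8 mm plate on 4 mm feet); origin under its centre, on the worktop, 75 mm along -x from the corner; axes as those of the corner.
- post (a joint): Lean of the post in rad: 0 = square to the base plate, positive = leaning over the plate towards the square's side (-x). Range -0.06 to 0.12. A spring pushes it to 0.12, where it starts; holding it at 0 takes about 0.3 N m (some 3 N at the top of the square's upright edge).
- upright: The hinge seat of the grey post; does not lean with it. Origin and axes as those of the corner. The post is an upright plate 14 mm thick (x), 70 mm wide (y), 100 mm high; the hinge line is the lower edge of its front face (the face towards -x).
- square_grip (a point): Grip point on the loose L-shaped try square, which stands on its foot: on the middle plane of the foot, 14 mm above its underside, 50 mm from its free end, 100 mm from the outer face at its +x end. Gripped here across the 26 mm width, from above. Axes: x along the foot towards the blade, z up.
- square_heel (a point): The heel of the square: the lower outer corner, mid-width, in the underside and in the outer face at the +x end. The outer face (foot end and blade edge, in one plane) is what goes against the post. When the square is home, the heel is at the corner of the stand.
- square: The try square: dark steel foot 150 mm long (x), 26 mm wide (y), 28 mm high; at its +x end a bright upright blade 24 mm (x) by 10 mm (y), its top 95 mm above the underside. 0.25 to 0.45 kg. Origin at the centre of the underside of the foot, axes as those of the grip point.
- cup_orange_mid (a point): Bystander: specimen cup with an orange lid, 60 mm across, 70 mm high; point half-way up. Leave it alone.
- vial_mid (a point): Bystander: white-capped green vial, 35 mm across, 80 mm high; point half-way up. Leave it alone.
- bottle_mid (a point): Bystander: small red-capped bottle, 42 mm across, 98 mm high; point half-way up. Leave it alone.
There are look-alikes about, which are no part of the job. Leave any yellow look-alike of the square alone.

How it is judged:
By the outcome, as a careful person would: the job done as asked, in the order asked, and still so for the second after the job is handed in, while the arm keeps its last pose, push and grip.
It also fails if it takes over 42 s, if anything falls off the work surface, if the arm or the gripper's body presses on something with over 40 N, if the wrist force passes 120 N, or if a joint passes its speed limit or range.

## Working session

There is one attempt and no reset: what is moved stays moved. The work goes in short steps, Python scripts to look and compute and a tool call to move; the robot and the scene stay as the last step left them, time stands still between calls to the robot, and variables do not carry over. Pictures are saved under pics/ and viewed, and the job is handed in when it is done.

Besides the shell and the picture viewer there is one more tool, called after "Call:" by a JSON object that holds its "name" and its "arguments", one argument or row to a line. carry_out: Moves the arm, as the interface text tells. Its arguments: {"type":"object","properties":{"motion":{"type":"array"}},"required":["motion"]}

```bash
mkdir -p pics; ls; python3 - <<'E'
from cell import observe,camera
import cv2,numpy as np
np.set_printoptions(precision=4,suppress=True)
s=observe()
for k,v in s.items(): print(k,np.array(v).tolist())
for n in("side","top","wrist"):
    c=camera(n); cv2.imwrite(f"pics/{n}0.png",c["color"][:,:,::-1]); print(n,c["intrinsics"],c["xyz"],c["attitude"])
E
```

```text
pics
clock 0.0
joint_positions [-1.4233776677258632, 0.2771690034046226, -0.027885271340519394, 1.2680272398566952, -4.0972898164052084e-05, 1.467405530871417]
qd [-0.0012681918603487737, -0.0006743495887540038, 0.0010962313905408495, -0.0004475393086824813, 0.001792665929606216, 0.000993461970597769]
joint_torque [0.00044539771806739736, -44.55072641372681, 29.520431756973267, 0.016399799496866763, -2.8461336114560254e-05, 6.373650407454079e-07]
eef_pos [0.15499153114154973, -0.6047008537931006, 0.24713525799031044]
ee_rot [[-0.0003761886504329295, 0.24818778613378303, -0.9687118670152187], [0.002254381310214882, -0.9687092634645822, -0.2481879945581876], [-0.9999973881200928, -0.002277211434709058, -0.0001950924759990116]]
force [0.35562112662350787, 0.10422014553788267, -0.09779475359976504]
wrist_torque [0.028804878804642078, -0.06162837430907142, -0.004446979360018153]
gripper_width 0.08519883993634063
side [[382.0832   0.     319.1679]
 [  0.     382.0832 188.0961]
 [  0.       0.       1.    ]] [0.0775 0.8963 0.5737] [[-0.9141 -0.1965  0.3547]
 [-0.4053  0.4122 -0.816 ]
 [ 0.0142 -0.8896 -0.4564]]
top [[386.1321   0.     318.6507]
 [  0.     386.1321 200.7897]
 [  0.       0.       1.    ]] [0.2515 0.0295 1.27  ] [[-0.011  -0.9824  0.1867]
 [-0.9998  0.0135  0.012 ]
 [-0.0143 -0.1865 -0.9823]]
wrist [[309.7069   0.     317.6549]
 [  0.     309.7069 197.2285]
 [  0.       0.       1.    ]] [ 0.2307 -0.5864  0.373 ] [[ 0.2488 -0.9221 -0.2964]
 [-0.9686 -0.2376 -0.0737]
 [-0.0024  0.3054 -0.9522]]
```

View pics/side0.png

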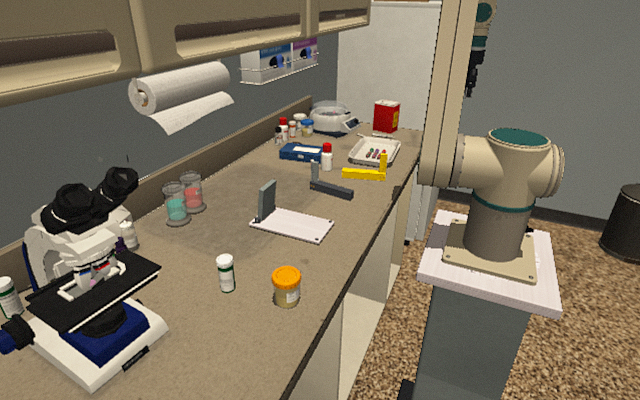

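View pics/top0.png

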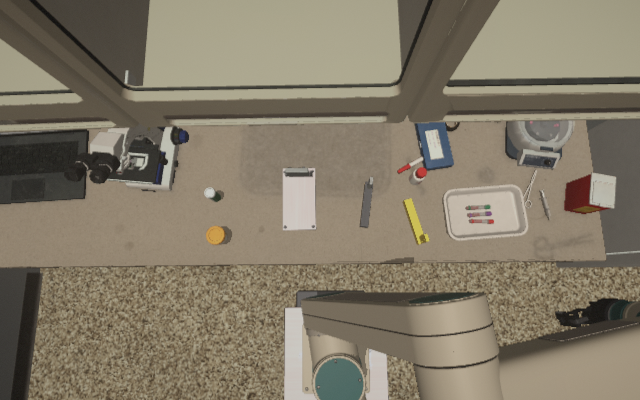

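View pics/wrist0.png

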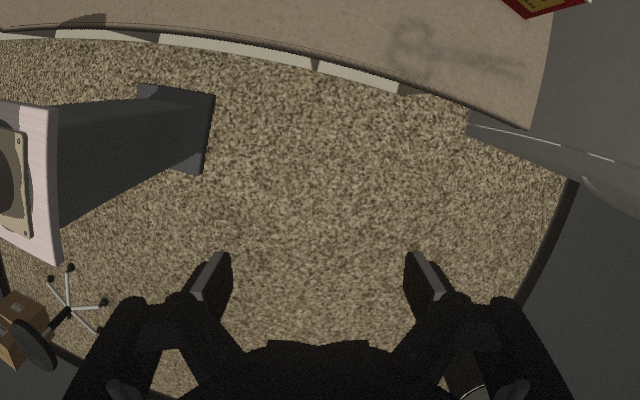

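The side view shows the plate at about (290,222) with the post at (266,200) and the square at (331,189) with its blade at (315,172). In the top view the plate is at (299,200) with the post at its far end, and the square at (366,205). The yellow look-alike is at (416,221) and the bottle at (419,176). I'll zoom in and measure next.

```bash
cat > h.py <<'E'
import numpy as np,cv2
np.set_printoptions(precision=4,suppress=True)
def ray(c,u,v,fish=False):
    K=c["intrinsics"];x=(u-K[0,2])/K[0,0];y=(v-K[1,2])/K[1,1]
    if fish:
        r=np.hypot(x,y);d=np.array([x/r*np.sin(r),y/r*np.sin(r),np.cos(r)]) if r>0 else np.array([0,0,1.])
    else: d=np.array([x,y,1.])
    return np.array(c["attitude"])@d
def onz(c,u,v,z,fish=False):
    d=ray(c,u,v,fish);o=np.array(c["xyz"]);return o+d*(z-o[2])/d[2]
def proj(c,P,fish=False):
    p=np.array(c["attitude"]).T@(np.array(P)-c["xyz"]);K=c["intrinsics"]
    if fish:
        r=np.hypot(p[0],p[1]);t=np.arctan2(r,p[2]);q=p[:2]/r*t
    else:q=p[:2]/p[2]
    return np.array([K[0,0]*q[0]+K[0,2],K[1,1]*q[1]+K[1,2]])
E
python3 - <<'E'
from cell import camera
from h import *
for n,(x0,y0,x1,y1) in dict(top=(270,150,440,260),side=(240,140,400,250)).items():
    c=camera(n);im=c["color"][:,:,::-1]
    cv2.imwrite(f"pics/{n}z.png",cv2.resize(im[y0:y1,x0:x1],None,fx=4.7,fy=4.7,interpolation=cv2.INTER_CUBIC))
c=camera("top");im=c["color"].astype(int);g=im.min(2)
# plate: bright
m=np.zeros(g.shape,np.uint8);m[150:240,275:325]=(g[150:240,275:325]>150)*255
cn=max(cv2.findContours(m,0,2)[0],key=cv2.contourArea);r=cv2.minAreaRect(cn);print("plate",r)
for p in cv2.boxPoints(r): print(p,onz(c,*p,0.012))
# foot: dark
m=np.zeros(g.shape,np.uint8);m[170:240,355:380]=(im[170:240,355:380].max(2)<95)*255
cn=max(cv2.findContours(m,0,2)[0],key=cv2.contourArea);r=cv2.minAreaRect(cn);print("foot",r)
for p in cv2.boxPoints(r): print(p,onz(c,*p,0.028))
E
```

```text
plate ((299.0, 198.5), (61.0, 32.0), 90.0)
[283. 168.] [0.6049 0.164  0.012 ]
[315. 168.] [0.6033 0.056  0.012 ]
[315. 229.] [0.3968 0.0579 0.012 ]
[283. 229.] [0.3981 0.1627 0.012 ]
foot ((369.5, 183.5), (5.0, 9.0), 0.0)
[367. 188.] [ 0.5282 -0.1148  0.028 ]
[367. 179.] [ 0.5586 -0.1158  0.028 ]
[372. 179.] [ 0.5584 -0.1323  0.028 ]
[372. 188.] [ 0.5279 -0.1312  0.028 ]
```

View pics/topz.png

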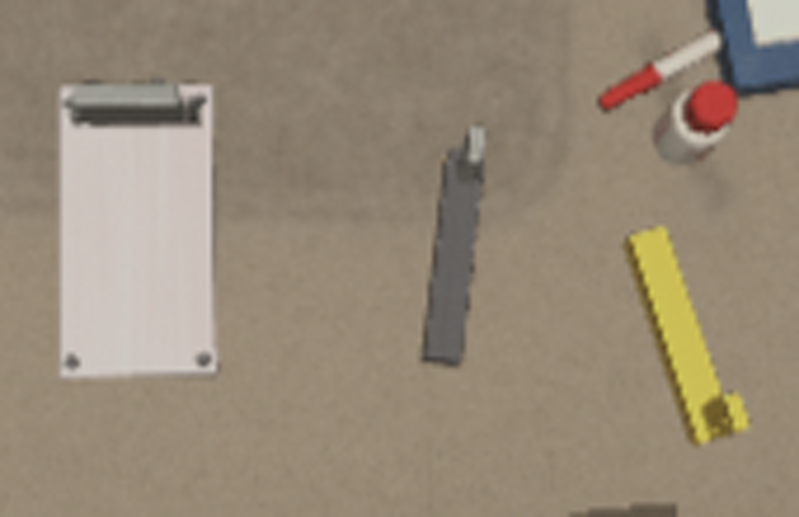

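View pics/sidez.png

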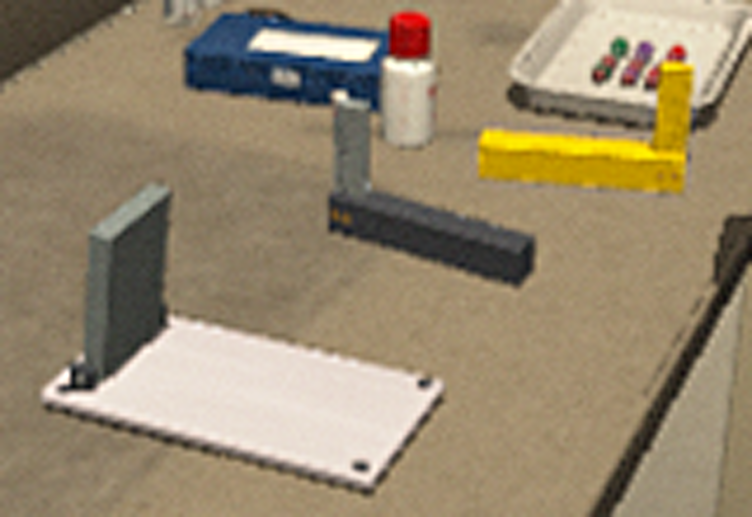

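```bash
python3 - <<'E'
from cell import camera
from h import *
c=camera("top");im=c["color"].astype(int)
print(im[200,358:376].tolist())
m=np.zeros(im.shape[:2],np.uint8);m[165:240,355:380]=((im[165:240,355:380].max(2)<125)&(np.ptp(im[165:240,355:380],axis=2)<20))*255
cn=max(cv2.findContours(m,0,2)[0],key=cv2.contourArea);r=cv2.minAreaRect(cn);print("foot",r)
for p in cv2.boxPoints(r): print(p,onz(c,*p,0.028))
for q in((423,359),(461,365),(446,150),(484,165)):
    print(q,onz(c,270+(q[0]+.5)/4.7-.5,150+(q[1]+.5)/4.7-.5,0.028))
for q in((470,126),(484,127)): print("bladetop",onz(c,270+(q[0]+.5)/4.7-.5,150+(q[1]+.5)/4.7-.5,0.095))
s=camera("side")
def sd(q,z): return onz(s,240+(q[0]+.5)/4.7-.5,140+(q[1]+.5)/4.7-.5,z)
for q,z in (((535,236),.028),((500,258),.028),((330,195),.028),((520,284),0),((330,230),0)): print("side",q,sd(q,z))
for q in ((44,397),(370,485),(442,383)): print("plate",sd(q,.012))
print("post top front?",sd((150,185),.112),sd((92,232),.112))
E
```

```text
[[151, 137, 117], [148, 135, 116], [149, 136, 116], [152, 139, 120], [120, 109, 95], [91, 87, 82], [98, 95, 93], [100, 97, 94], [100, 97, 93], [101, 97, 95], [101, 98, 95], [100, 96, 94], [105, 101, 99], [120, 109, 96], [147, 133, 115], [149, 136, 116], [149, 136, 116], [149, 136, 117]]
foot ((366.28656005859375, 202.42074584960938), (8.392796516418457, 49.142032623291016), 6.340191841125488)
[359.4024 226.3781] [ 0.4017 -0.086   0.028 ]
[364.8292 177.5366] [ 0.5637 -0.1088  0.028 ]
[373.1707 178.4634] [ 0.5601 -0.1363  0.028 ]
[367.7439 227.3049] [ 0.3983 -0.1127  0.028 ]
(423, 359) [ 0.4029 -0.0866  0.028 ]
(461, 365) [ 0.3984 -0.1126  0.028 ]
(446, 150) [ 0.5502 -0.1073  0.028 ]
(484, 165) [ 0.539  -0.1335  0.028 ]
bladetop [ 0.5503 -0.1164  0.095 ]
bladetop [ 0.5494 -0.1257  0.095 ]
side (535, 236) [ 0.4005 -0.1143  0.028 ]
side (500, 258) [ 0.4107 -0.0753  0.028 ]
side (330, 195) [ 0.549  -0.1116  0.028 ]
side (520, 284) [ 0.4031 -0.0965  0.    ]
side (330, 230) [ 0.5496 -0.1131  0.    ]
plate [0.5991 0.1692 0.012 ]
plate [0.3936 0.169  0.012 ]
plate [0.397  0.0574 0.012 ]
post top front? [0.5776 0.0772 0.112 ] [0.5763 0.1433 0.112 ]
```

```bash
cat > go.py <<'E'
import sys
from cell import observe
from h import *
def go(P,yaw=None,v=True):
    s=observe();R=np.array(s["ee_rot"]);p=np.array(s["eef_pos"])
    y=np.degrees(np.arctan2(R[1,1],R[0,1]))
    d=1000*R.T@(np.array(P)-p)
    print("t",s["clock"],"pos",p,"yaw",round(y,2),"tiltx",R[:,0],"F",np.array(s["force"]),"M",np.array(s["wrist_torque"]),"w",s["gripper_width"])
    print("shift mm",d, "twist", None if yaw is None else -((yaw-y+180)%360-180))
if __name__=="__main__":
    a=list(map(float,sys.argv[1:]));go(a[:3],a[3])
E
python3 go.py 0.45 -0.1065 0.2 82
```

```text
t 0.4 pos [ 0.1551 -0.6053  0.2482] yaw -75.63 tiltx [-0.      0.0003 -1.    ] F [ 0.4413 -0.0127  0.2975] M [-0.0478  0.0732 -0.0211] w 0.0852750459550677
shift mm [  48.305  -410.0257 -409.4909] twist -157.62863534457694
```

Call:
{"name": "carry_out", "arguments": {
  "motion": [
    {"hand": 1, "xyz": [0, -28, -28], "twist": -7},
    {"hand": 1, "xyz": [0, -56, -56], "twist": -14},
    {"hand": 1, "xyz": [0, -84, -84], "twist": -21},
    {"hand": 1, "xyz": [0, -112, -112], "twist": -28},
    {"hand": 1, "xyz": [0, -140, -140], "twist": -35},
    {"hand": 1, "xyz": [0, -168, -168], "twist": -42},
    {"hand": 1, "xyz": [0, -196, -196], "twist": -49},
    {"hand": 1, "xyz": [0, -224, -224], "twist": -56},
    {"hand": 1, "xyz": [0, -252, -252], "twist": -63},
    {"hand": 1, "xyz": [0, -280, -280], "twist": -70}
  ]
}}

```text
clock: 1.23
eef_pos: [0.3574, -0.2629, 0.2486]
ee_rot: [[0.001, 0.996, -0.093], [-0.0, -0.093, -0.996], [-1.0, 0.001, 0.0]]
force: [0.8, 0.2, -0.3]
gripper_width: 0.0856
```

```bash
python3 go.py 0.45 -0.1065 0.2 82
```

```text
t 1.2333 pos [ 0.3574 -0.2629  0.2486] yaw -5.31 tiltx [ 0.0008 -0.0003 -1.    ] F [ 0.8399  0.1973 -0.3191] M [-0.0245  0.0024  0.0672] w 0.08557450210773121
shift mm [  48.5882   77.6576 -164.3444] twist -87.31278429183561
```

Call:
{"name": "carry_out", "arguments": {
  "motion": [
    {"hand": 1, "xyz": [0, 8, -16], "twist": -7},
    {"hand": 1, "xyz": [0, 16, -32], "twist": -14},
    {"hand": 1, "xyz": [0, 24, -50], "twist": -21},
    {"hand": 1, "xyz": [10, 32, -66], "twist": -28},
    {"hand": 1, "xyz": [20, 40, -82], "twist": -35},
    {"hand": 1, "xyz": [30, 48, -100], "twist": -42},
    {"hand": 1, "xyz": [40, 56, -116], "twist": -49},
    {"hand": 1, "xyz": [48, 64, -132], "twist": -56},
    {"hand": 1, "xyz": [48, 72, -148], "twist": -63},
    {"hand": 1, "xyz": [48, 78, -164], "twist": -70}
  ]
}}

```text
clock: 2.07
eef_pos: [0.4504, -0.1059, 0.2]
ee_rot: [[-0.0, 0.422, 0.907], [-0.0, 0.907, -0.422], [-1.0, -0.0, -0.0]]
force: [0.5, 0.3, 0.6]
gripper_width: 0.0851
```

Call:
{"name": "carry_out", "arguments": {
  "motion": [
    {"hand": 1, "xyz": [0, 0, 0], "twist": -7},
    {"hand": 1, "xyz": [0, 0, 0], "twist": -14},
    {"hand": 1, "xyz": [0, 0, 0], "twist": -17},
    {"hand": 1, "xyz": [0, 0, 0], "twist": -17}
  ]
}}

```text
clock: 2.4
eef_pos: [0.4506, -0.1057, 0.2001]
ee_rot: [[0.0, 0.137, 0.991], [-0.0, 0.991, -0.137], [-1.0, -0.0, 0.0]]
force: [-1.2, -0.0, -0.2]
gripper_width: 0.0851
```

```bash
python3 go.py 0.45 -0.1065 0.2 82; python3 - <<'E'
from cell import camera
from h import *
import pickle
c=camera("wrist");pickle.dump(c,open("w1.pkl","wb"));cv2.imwrite("pics/w1.png",c["color"][:,:,::-1])
for P in ([.40,-.0995,.028],[.549,-.12,.028],[.45,-.1065,.028]): print(proj(c,P,True))
E
```

```text
t 2.4 pos [ 0.4506 -0.1057  0.2001] yaw 82.11 tiltx [ 0.0002 -0.0001 -1.    ] F [-1.2138 -0.0472 -0.2238] M [-0.0072  0.029  -0.0299] w 0.08512210058293708
shift mm [ 0.1168 -0.8595 -0.437 ] twist 0.11395225956178479
[317.536  129.5018]
[317.5878 267.8404]
[317.4331 180.3201]
```

View pics/w1.png

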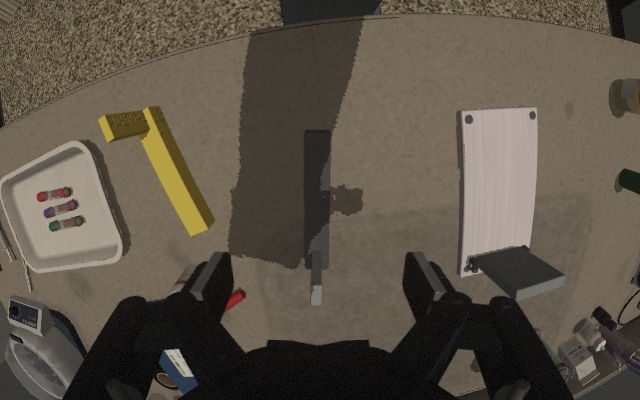

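The wrist view shows the square's foot from (317,130) to (316,268), exactly where projected. The plate is at right: (460,110), (537,108), (461,276). I'll measure the plate finely here too.

```bash
python3 - <<'E'
from h import *
import pickle
c=pickle.load(open("w1.pkl","rb"));im=c["color"];g=im.min(2)
cv2.imwrite("pics/w1z.png",cv2.resize(im[90:300,430:570,::-1],None,fx=2.8,fy=2.8,interpolation=cv2.INTER_CUBIC))
# subpixel edges: left & right on several rows, bottom(free) edge on cols
def cross(a,t):
    i=np.where((a[:-1]<t)!=(a[1:]<t))[0];return [k+(t-a[k])/(a[k+1]-a[k]) for k in i]
gf=g.astype(float)
L=[];Rr=[];F=[]
for v in range(130,245,6):
    x=cross(gf[v,445:555],130)
    L.append(onz(c,445+x[0],v,.012,True));Rr.append(onz(c,445+x[-1],v,.012,True))
for u in range(480,526,5):
    x=cross(gf[95:140,u],130);F.append(onz(c,u,95+x[0],.012,True))
L,Rr,F=map(np.array,(L,Rr,F))
for n,A in(("L",L),("R",Rr)):
    p=np.polyfit(A[:,0],A[:,1],1);print(n,p,np.degrees(np.arctan(p[0])),np.std(A[:,1]-np.polyval(p,A[:,0])),"y@.5",np.polyval(p,.5))
p=np.polyfit(F[:,1],F[:,0],1);print("F",p,"x@.11",np.polyval(p,.11),-np.degrees(np.arctan(p[0])))
# foot edges
E=[];G=[]
for v in range(140,240,6):
    r=gf[v,285:345];
    d=np.diff(r)
    E.append(v)
print([im[v,295:340].min(1).tolist() for v in (150,)])
E
```

```text
L [0.0064 0.0547] 0.36632392345776055 0.0002148356908848119 y@.5 0.05788041621642267
R [0.0081 0.1615] 0.46505411056049595 0.00020457451019198895 y@.5 0.1655454914985699
F [-0.0031  0.3969] x@.11 0.39659075762780505 0.17728469650271025
[[50, 47, 54, 53, 53, 53, 53, 49, 44, 41, 37, 40, 36, 40, 38, 43, 38, 41, 37, 40, 37, 34, 37, 37, 36, 42, 41, 37, 39, 37, 34, 39, 36, 38, 38, 48, 68, 85, 87, 90, 89, 90, 85, 86, 87]]
```

View pics/w1z.png

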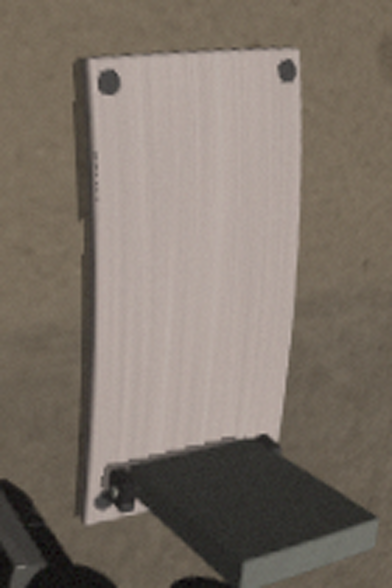

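Plate yaw is about 0.4°. The corner comes to about (0.5766, 0.112), and both views agree. Descending to grasp.

Call:
{"name": "carry_out", "arguments": {
  "motion": [
    {"hand": 1, "xyz": [30, -0.8, 0], "twist": 0},
    {"hand": 1, "xyz": [65, -0.8, 0], "twist": 0},
    {"hand": 1, "xyz": [100, -0.8, 0], "twist": 0},
    {"hand": 1, "xyz": [130, -0.8, 0], "twist": 0},
    {"hand": 0.6, "xyz": [150, -0.8, 0], "twist": 0},
    {"hand": 0.4, "xyz": [165, -0.8, 0], "twist": 0},
    {"hand": 0.2, "xyz": [172, -0.8, 0], "twist": 0},
    {"hand": 0.1, "xyz": [177, -0.8, 0], "twist": 0},
    {"hand": 0, "xyz": [178, -0.8, 0], "twist": 0},
    {"hand": 0, "xyz": [178, -0.8, 0], "twist": 0}
  ]
}}

```text
clock: 3.28
eef_pos: [0.4511, -0.1069, 0.0227]
ee_rot: [[0.001, 0.14, 0.99], [-0.001, 0.99, -0.14], [-1.0, -0.0, 0.001]]
force: [0.7, -0.3, 0.7]
gripper_width: 0.0424
```

```bash
python3 go.py 0.45 -0.1065 0.022 82; python3 - <<'E'
from cell import camera
from h import *
c=camera("side");cv2.imwrite("pics/s2.png",cv2.resize(c["color"][120:250,250:430,::-1],None,fx=4,fy=4,interpolation=cv2.INTER_CUBIC))
c=camera("wrist");cv2.imwrite("pics/w2.png",c["color"][:,:,::-1])
E
```

```text
t 3.2833 pos [ 0.4511 -0.1069  0.0227] yaw 81.95 tiltx [ 0.0013 -0.0005 -1.    ] F [ 0.6694 -0.2526  0.6789] M [ 0.0184 -0.014  -0.0352] w 0.04240461684838277
shift mm [ 0.7202  0.2785 -1.145 ] twist -0.05004802577133205
```

View pics/s2.png

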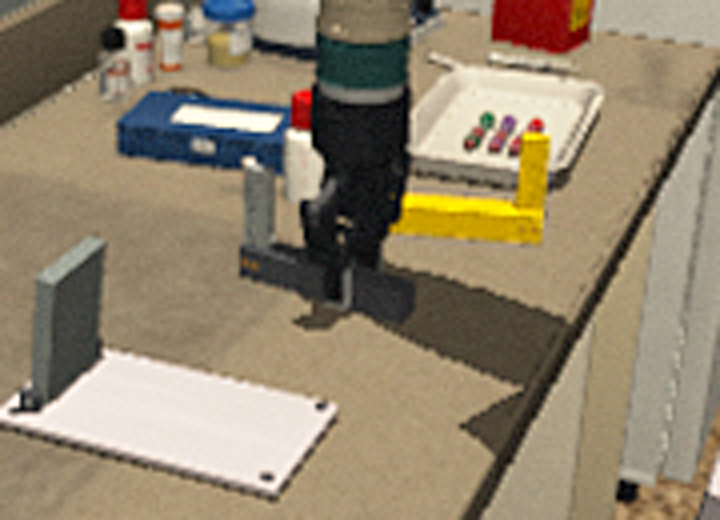

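View pics/w2.png

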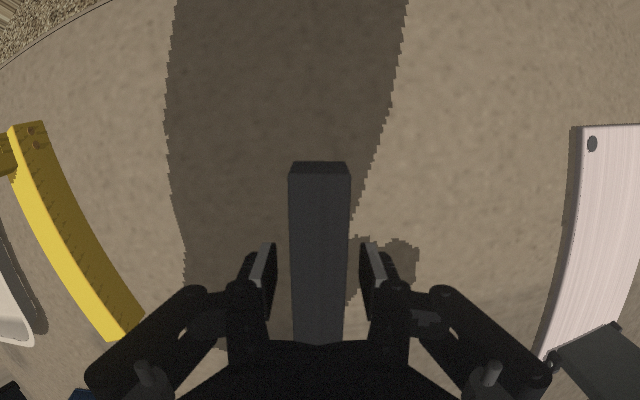

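The fingers straddle the foot centrally in the wrist view (foot 290–350, pads at 265 and 370). Closing.

Call:
{"name": "carry_out", "arguments": {
  "motion": [
    {"hand": -0.2, "xyz": [2, 0.3, -1], "twist": 0},
    {"hand": -0.5, "xyz": [2, 0.3, -1], "twist": 0},
    {"hand": -1, "xyz": [2, 0.3, -1], "twist": 0},
    {"hand": -1, "xyz": [2, 0.3, -1], "twist": 0},
    {"hand": -1, "xyz": [2, 0.3, -1], "twist": 0},
    {"hand": -1, "xyz": [2, 0.3, -1], "twist": 0}
  ]
}}

```text
clock: 3.88
eef_pos: [0.4515, -0.1069, 0.0222]
ee_rot: [[0.004, 0.14, 0.99], [-0.001, 0.99, -0.14], [-1.0, -0.001, 0.004]]
force: [-1.2, 0.5, 6.2]
gripper_width: 0.0249
```

```bash
python3 go.py 0.45 -0.1065 0.022 82
```

```text
t 3.8833 pos [ 0.4515 -0.1069  0.0222] yaw 81.96 tiltx [ 0.0042 -0.0015 -1.    ] F [-1.1657  0.5376  6.2224] M [ 0.1016  0.1749 -0.0413] w 0.024884360331922466
shift mm [ 0.1554  0.1998 -1.545 ] twist -0.03577300287267349
```

Call:
{"name": "carry_out", "arguments": {
  "motion": [
    {"hand": -1, "xyz": [-3, 0, 0], "twist": 0},
    {"hand": -1, "xyz": [-8, 0, 0], "twist": 0},
    {"hand": -1, "xyz": [-16, 0, 0], "twist": 0},
    {"hand": -1, "xyz": [-28, 0, 0], "twist": 0},
    {"hand": -1, "xyz": [-40, 0, 0], "twist": 0},
    {"hand": -1, "xyz": [-45, 0, 0], "twist": 0},
    {"hand": -1, "xyz": [-45, 0, 0], "twist": 0}
  ]
}}

```text
clock: 4.47
eef_pos: [0.4524, -0.1072, 0.0685]
ee_rot: [[0.007, 0.14, 0.99], [-0.003, 0.99, -0.14], [-1.0, -0.002, 0.007]]
force: [0.5, -0.1, -2.6]
gripper_width: 0.0247
```

```bash
python3 go.py 0.443 0.112 0.065 90.4; python3 - <<'E'
from cell import camera
from h import *
c=camera("side");cv2.imwrite("pics/s3.png",cv2.resize(c["color"][120:250,250:430,::-1],None,fx=4,fy=4,interpolation=cv2.INTER_CUBIC))
c=camera("wrist");cv2.imwrite("pics/w3.png",c["color"][:,:,::-1])
E
```

```text
t 4.4667 pos [ 0.4524 -0.1072  0.0685] yaw 81.97 tiltx [ 0.0068 -0.0025 -1.    ] F [ 0.4939 -0.1119 -2.6261] M [-0.0016  0.0582 -0.0015] w 0.024706456477730083
shift mm [  2.9276 215.7904 -39.9255] twist -8.433133465108995
```

View pics/s3.png

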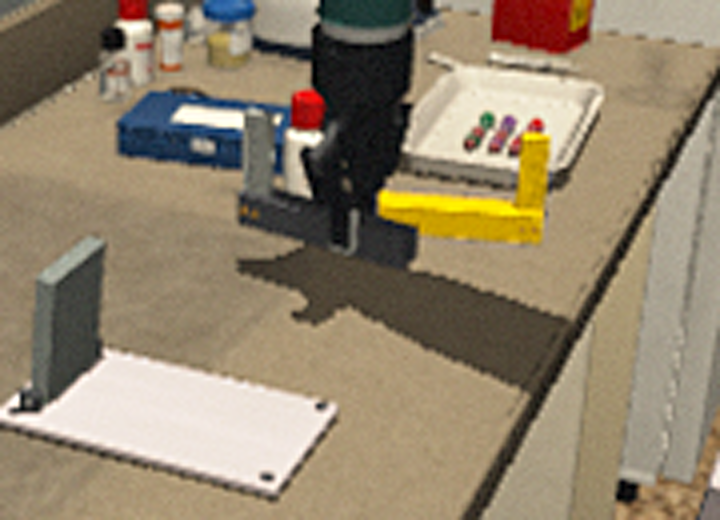

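View pics/w3.png

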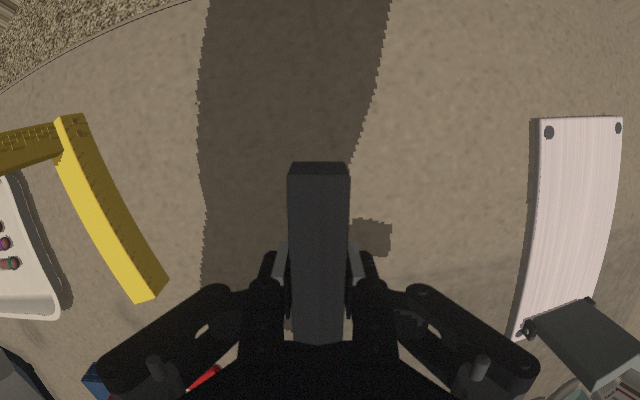

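The square is held level: foot at (290–350, 165–340) in the wrist view and clear of the table in the side view. Now carrying it over the plate, short of the post.

Call:
{"name": "carry_out", "arguments": {
  "motion": [
    {"hand": -1, "xyz": [0, 12, -6], "twist": -1},
    {"hand": -1, "xyz": [0, 36, -14], "twist": -2},
    {"hand": -1, "xyz": [0, 64, -22], "twist": -3},
    {"hand": -1, "xyz": [0, 94, -30], "twist": -4},
    {"hand": -1, "xyz": [0, 124, -40], "twist": -5},
    {"hand": -1, "xyz": [0, 154, -40], "twist": -6},
    {"hand": -1, "xyz": [0, 182, -40], "twist": -7},
    {"hand": -1, "xyz": [0, 204, -40], "twist": -8},
    {"hand": -1, "xyz": [0, 216, -40], "twist": -8.4},
    {"hand": -1, "xyz": [0, 216, -40], "twist": -8.4}
  ]
}}

```text
clock: 5.4
eef_pos: [0.4408, 0.1153, 0.066]
ee_rot: [[0.003, -0.011, 1.0], [-0.0, 1.0, 0.011], [-1.0, -0.0, 0.003]]
force: [0.3, -0.5, -2.7]
gripper_width: 0.0245
```

```bash
python3 go.py 0.443 0.112 0.065 90.4; python3 - <<'E'
from cell import camera
from h import *
import pickle
c=camera("side");cv2.imwrite("pics/s4.png",cv2.resize(c["color"][150:260,230:350,::-1],None,fx=5,fy=5,interpolation=cv2.INTER_CUBIC))
pickle.dump(c,open("s4.pkl","wb"))
c=camera("wrist");cv2.imwrite("pics/w4.png",c["color"][:,:,::-1]);pickle.dump(c,open("w4.pkl","wb"))
c=camera("top");cv2.imwrite("pics/t4.png",cv2.resize(c["color"][150:260,250:370,::-1],None,fx=5,fy=5,interpolation=cv2.INTER_CUBIC))
E
```

```text
t 5.4 pos [0.4408 0.1153 0.066 ] yaw 90.63 tiltx [ 0.0027 -0.0002 -1.    ] F [ 0.2618 -0.4889 -2.7452] M [-0.0469  0.0486 -0.0325] w 0.02447587920470248
shift mm [ 1.0424 -3.339   2.2088] twist 0.227790864587746
```

View pics/s4.png

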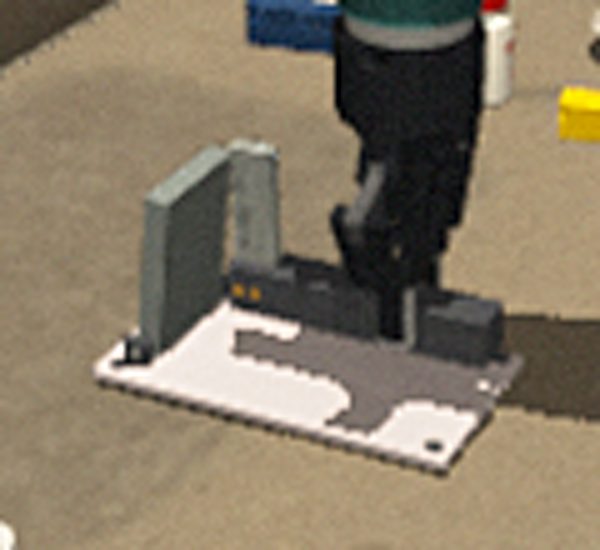

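View pics/w4.png

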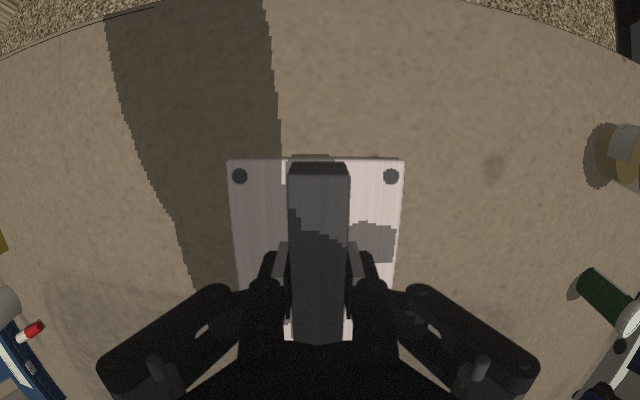

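View pics/t4.png

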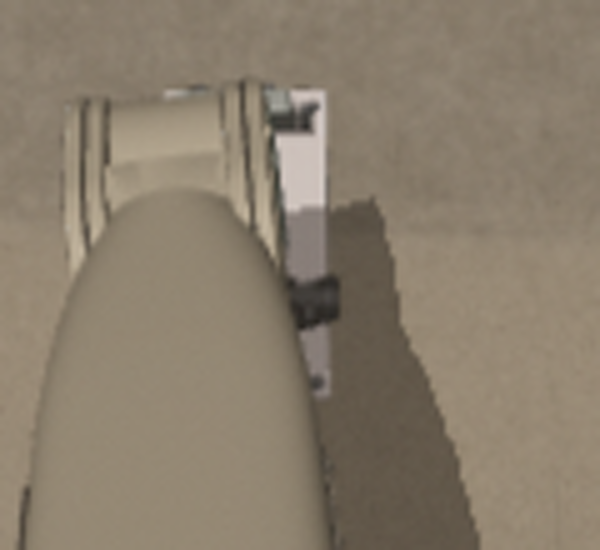

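```bash
python3 - <<'E'
from h import *
import pickle
c=pickle.load(open("w4.pkl","rb"))
for q in ((227,160),(404,159),(240,176.5),(391,176.5),(237,285),(395,285)): print(q,onz(c,*q,.012,True))
for q in ((288,176),(350,176),(290,165),(344,164)): print("foot",q,onz(c,*q,.072,True))
E
```

```text
(227, 160) [0.3967 0.0578 0.012 ]
(404, 159) [0.3951 0.1649 0.012 ]
(240, 176.5) [0.4071 0.0655 0.012 ]
(391, 176.5) [0.4062 0.1575 0.012 ]
(237, 285) [0.4859 0.0565 0.012 ]
(395, 285) [0.4845 0.1684 0.012 ]
foot (288, 176) [0.3918 0.101  0.072 ]
foot (350, 176) [0.3915 0.1257 0.072 ]
foot (290, 165) [0.3873 0.1019 0.072 ]
foot (344, 164) [0.3867 0.1232 0.072 ]
```

The wrist view shows the foot centred 2 mm to the left (+y) of the plate's mid-line (screws at 240 and 391), with the heel about 35 mm short of the post. I'll shift it, lower it and look again.

Call:
{"name": "carry_out", "arguments": {
  "motion": [
    {"hand": -1, "xyz": [5, -1, 2], "twist": 0.1},
    {"hand": -1, "xyz": [12, -2.5, 5], "twist": 0.1},
    {"hand": -1, "xyz": [20, -2.5, 9], "twist": 0.1},
    {"hand": -1, "xyz": [26, -2.5, 12], "twist": 0.1},
    {"hand": -1, "xyz": [28, -2.5, 13], "twist": 0.1},
    {"hand": -1, "xyz": [28, -2.5, 13], "twist": 0.1}
  ]
}}

```text
clock: 6.05
eef_pos: [0.4532, 0.1097, 0.037]
ee_rot: [[0.0, -0.004, 1.0], [-0.002, 1.0, 0.004], [-1.0, -0.002, 0.0]]
force: [0.2, 0.8, -2.4]
gripper_width: 0.025
```

```bash
cat > look.py <<'E'
import sys,pickle
from cell import camera
from h import *
n=sys.argv[1]
c=camera("side");cv2.imwrite(f"pics/s{n}.png",cv2.resize(c["color"][170:245,240:340,::-1],None,fx=7,fy=7,interpolation=cv2.INTER_CUBIC));pickle.dump(c,open(f"s{n}.pkl","wb"))
c=camera("wrist");cv2.imwrite(f"pics/w{n}.png",c["color"][:,:,::-1]);pickle.dump(c,open(f"w{n}.pkl","wb"))
E
python3 go.py 0.478 0.112 0.034 90.4;python3 look.py 5
```

```text
t 6.05 pos [0.4532 0.1097 0.037 ] yaw 90.25 tiltx [ 0.0002 -0.0023 -1.    ] F [ 0.2464  0.7902 -2.3674] M [-0.0479  0.1503 -0.0088] w 0.025022787990161915
shift mm [ 3.0234  2.1969 24.7805] twist -0.14913466320047064
```

View pics/s5.png

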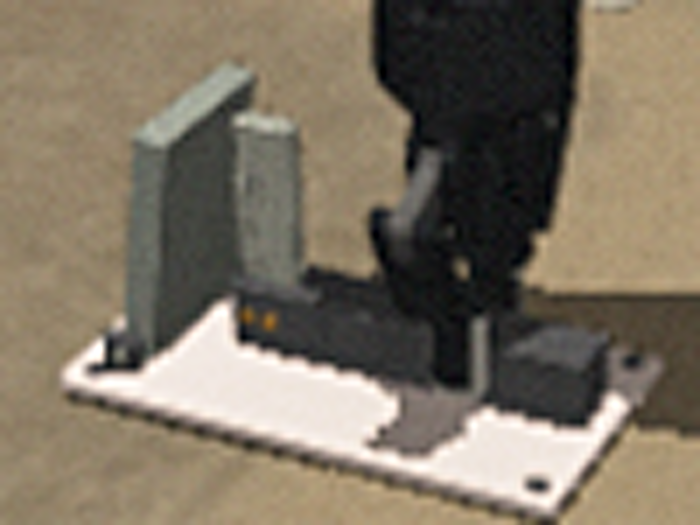

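View pics/w5.png

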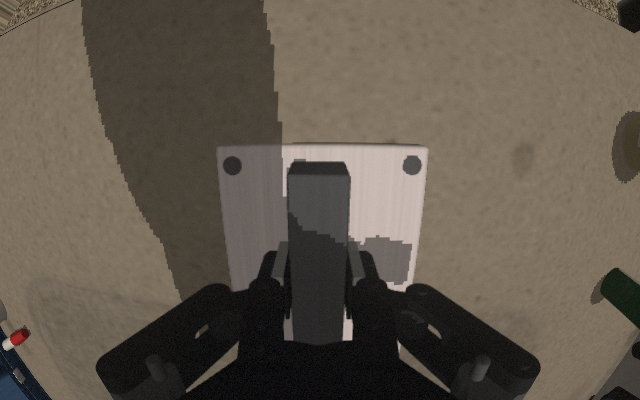

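Call:
{"name": "carry_out", "arguments": {
  "motion": [
    {"hand": -1, "xyz": [1, 1, 2], "twist": 0},
    {"hand": -1, "xyz": [2, 2, 5], "twist": 0},
    {"hand": -1, "xyz": [3, 2, 8], "twist": 0},
    {"hand": -1, "xyz": [4, 2, 9], "twist": 0},
    {"hand": -1, "xyz": [4.5, 2, 9], "twist": 0},
    {"hand": -1, "xyz": [4.5, 2, 9], "twist": 0}
  ]
}}

```text
clock: 6.65
eef_pos: [0.4636, 0.1122, 0.0342]
ee_rot: [[0.003, -0.005, 1.0], [-0.002, 1.0, 0.005], [-1.0, -0.002, 0.003]]
force: [-0.1, 0.2, 2.8]
gripper_width: 0.0247
```

```bash
python3 go.py 0.478 0.112 0.034 90.4;python3 look.py 6
```

```text
t 6.65 pos [0.4636 0.1122 0.0342] yaw 90.29 tiltx [ 0.0032 -0.0018 -1.    ] F [-0.0514  0.1959  2.7766] M [0.1107 0.1405 0.0169] w 0.0247157277067319
shift mm [ 0.2254 -0.2576 14.4482] twist -0.11386957124781816
```

View pics/s6.png

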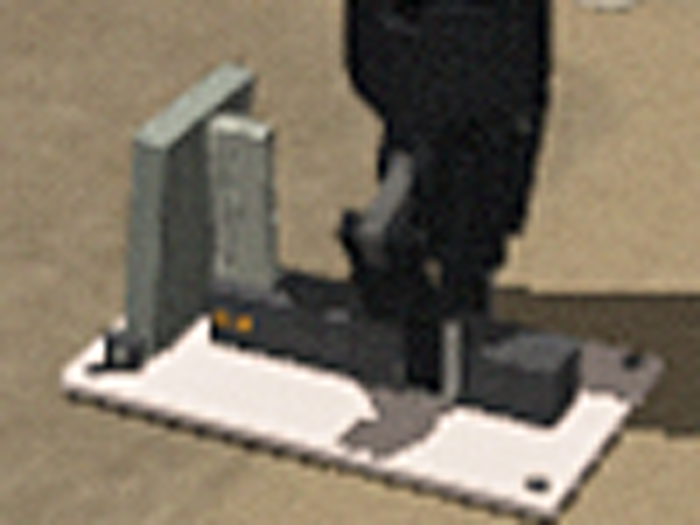

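View pics/w6.png

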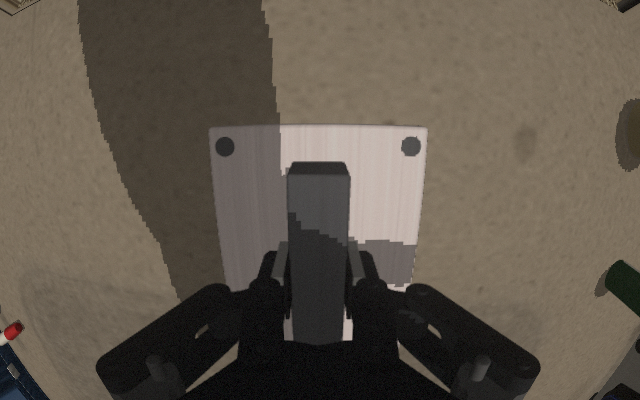

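The foot rests on the plate and is centred (plate 210–427, foot 288–350 in the wrist view). Now sliding forward against the post with light down pressure.

Call:
{"name": "carry_out", "arguments": {
  "motion": [
    {"hand": -1, "xyz": [1, 0, 2], "twist": 0},
    {"hand": -1, "xyz": [1.5, 0, 4], "twist": 0},
    {"hand": -1, "xyz": [2, 0, 6], "twist": 0},
    {"hand": -1, "xyz": [2, 0, 8], "twist": 0},
    {"hand": -1, "xyz": [2, 0, 10], "twist": 0},
    {"hand": -1, "xyz": [2, 0, 11], "twist": 0},
    {"hand": -1, "xyz": [2, 0, 12], "twist": 0},
    {"hand": -1, "xyz": [2, 0, 12], "twist": 0}
  ]
}}

```text
clock: 7.42
eef_pos: [0.4673, 0.1121, 0.0339]
ee_rot: [[-0.012, -0.006, 1.0], [-0.002, 1.0, 0.006], [-1.0, -0.002, -0.012]]
force: [-24.3, -0.8, 41.5]
gripper_width: 0.025
```

```bash
python3 go.py 0.478 0.112 0.034 90.4;python3 look.py 7
```

```text
t 7.4167 pos [0.4673 0.1121 0.0339] yaw 90.32 tiltx [-0.0122 -0.0022 -0.9999] F [-24.3327  -0.8355  41.4544] M [-0.1686  4.5677 -0.018 ] w 0.025033200324333534
shift mm [-0.2149 -0.1992 10.6539] twist -0.075805945879722
```

View pics/s7.png

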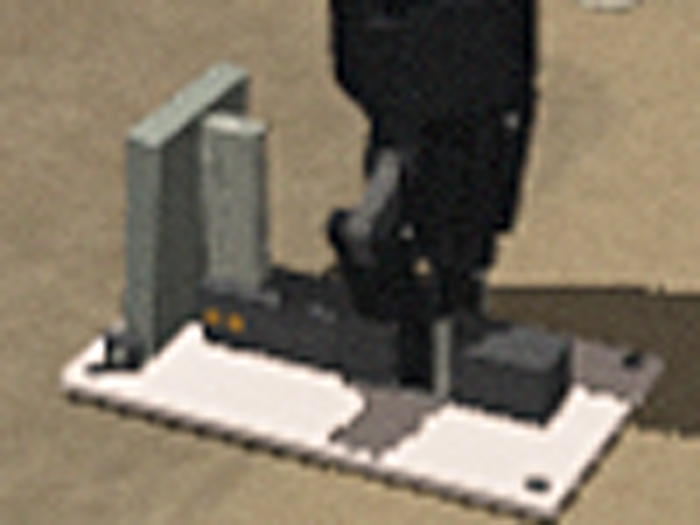

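Too much down force (41 N) jams it by friction. Relaxing.

Call:
{"name": "carry_out", "arguments": {
  "motion": [
    {"hand": -1, "xyz": [-0.3, 0, 0], "twist": 0},
    {"hand": -1, "xyz": [-0.6, 0, 0], "twist": 0},
    {"hand": -1, "xyz": [-0.6, 0, 0], "twist": 0}
  ]
}}

```text
clock: 7.77
eef_pos: [0.4648, 0.1121, 0.034]
ee_rot: [[-0.016, -0.006, 1.0], [-0.002, 1.0, 0.006], [-1.0, -0.002, -0.016]]
force: [-7.6, 0.4, 5.6]
gripper_width: 0.0248
```

```bash
python3 go.py 0.478 0.112 0.034 90.4
```

```text
t 7.7667 pos [0.4648 0.1121 0.034 ] yaw 90.34 tiltx [-0.016  -0.0025 -0.9999] F [-7.6385  0.4412  5.6344] M [0.0246 0.8323 0.001 ] w 0.024768284606305147
shift mm [-0.1603 -0.1569 13.154 ] twist -0.05793513235386172
```

```bash
cat > flat.py <<'E'
import sys,pickle
from h import *
def edge(c,cols,rows,dirn,t=None,ch=None):
    g=c["color"].astype(float).min(2);out=[]
    for u in cols:
        a=g[rows[0]:rows[1],u];d=np.diff(a)*dirn
        k=int(np.argmax(d)); 
        if 0<k<len(d)-1:
            den=d[k-1]-2*d[k]+d[k+1];k=k+0.5*(d[k-1]-d[k+1])/den if den else k
        out.append((u,rows[0]+k+.5))
    return np.array(out)
def rep(c,tag,heelu,freeu):
    # foot bottom near edge, foot is dark above, plate bright/shadow below
    e=edge(c,range(heelu,freeu),(212,236),+1)
    P=np.array([onz(c,u,v,.012) for u,v in e]);
    p=np.polyfit(P[:,0],P[:,1],1)
    for _ in range(3):
        r=P[:,1]-np.polyval(p,P[:,0]);k=abs(r)<max(.0008,1.5*np.median(abs(r)));p=np.polyfit(P[k,0],P[k,1],1)
    print(tag,"bottom: apparent yaw deg",np.degrees(np.arctan(p[0])),"n",k.sum(),"std mm",1000*r[k].std(),"y@.52",np.polyval(p,.52))
if __name__=="__main__":
    for n in sys.argv[1:]:
        c=pickle.load(open(f"s{n}.pkl","rb"));rep(c,n,272,290)
E
python3 look.py 8; python3 flat.py 6 7 8
python3 - <<'E'
import pickle
c=pickle.load(open("s6.pkl","rb"));print([c["color"][210:232,u].min(1).tolist() for u in (275,285,295)])
E
```

```text
6 bottom: apparent yaw deg -0.4739651468372172 n 17 std mm 0.39331651743436774 y@.52 0.12060876909248387
7 bottom: apparent yaw deg -0.4389096004481229 n 13 std mm 0.3842463113678982 y@.52 0.12078609185058498
8 bottom: apparent yaw deg -0.6784497258140956 n 15 std mm 0.3482064103361572 y@.52 0.12092889492493095
[[100, 89, 80, 41, 48, 51, 44, 47, 46, 33, 151, 232, 231, 226, 223, 221, 222, 222, 222, 227, 218, 171], [30, 40, 44, 36, 40, 48, 48, 45, 49, 60, 47, 39, 78, 184, 234, 223, 219, 221, 225, 223, 223, 227], [21, 20, 19, 29, 15, 24, 34, 46, 51, 46, 51, 48, 48, 44, 47, 70, 113, 109, 107, 106, 110, 112]]
```

View pics/s8.png

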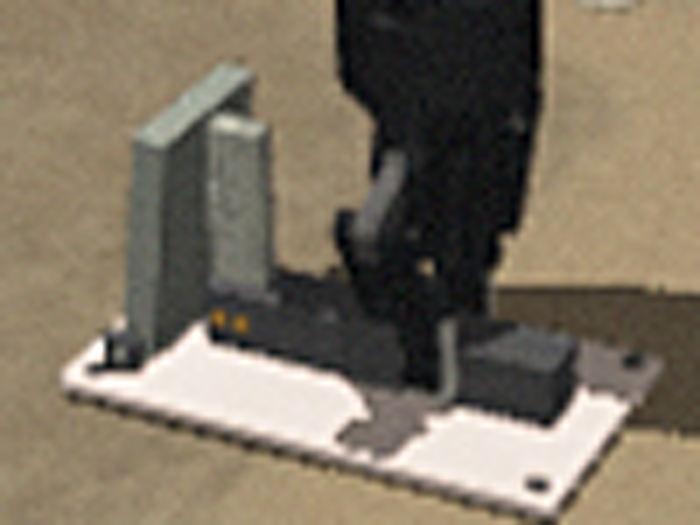

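View pics/w8.png

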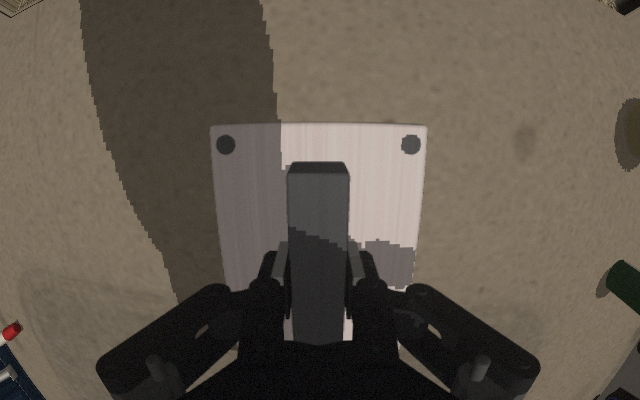

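Call:
{"name": "carry_out", "arguments": {
  "motion": [
    {"hand": -1, "xyz": [-1, 0, 0], "twist": 0},
    {"hand": -1, "xyz": [-2.5, 0, 0], "twist": 0},
    {"hand": -1, "xyz": [-2.5, 0, 0], "twist": 0},
    {"hand": -1, "xyz": [-2.5, 0, 0], "twist": 0}
  ]
}}

```text
clock: 8.2
eef_pos: [0.4639, 0.112, 0.0357]
ee_rot: [[-0.019, -0.006, 1.0], [-0.003, 1.0, 0.006], [-1.0, -0.002, -0.019]]
force: [-3.1, 0.2, -5.3]
gripper_width: 0.0251
```

```bash
python3 go.py 0.478 0.112 0.034 90.4;python3 look.py 9; python3 flat.py 5 9
```

```text
t 8.2 pos [0.4639 0.112  0.0357] yaw 90.34 tiltx [-0.0187 -0.0026 -0.9998] F [-3.1031  0.2305 -5.3352] M [ 0.0174  0.4916 -0.0019] w 0.02505934076739719
shift mm [ 1.4013 -0.061  14.1641] twist -0.05985047971469726
5 bottom: apparent yaw deg -1.816991486758212 n 13 std mm 0.7081374602220036 y@.52 0.1167246987288791
9 bottom: apparent yaw deg -0.895387919986304 n 13 std mm 0.413522762902119 y@.52 0.11973927801738155
```

View pics/s9.png

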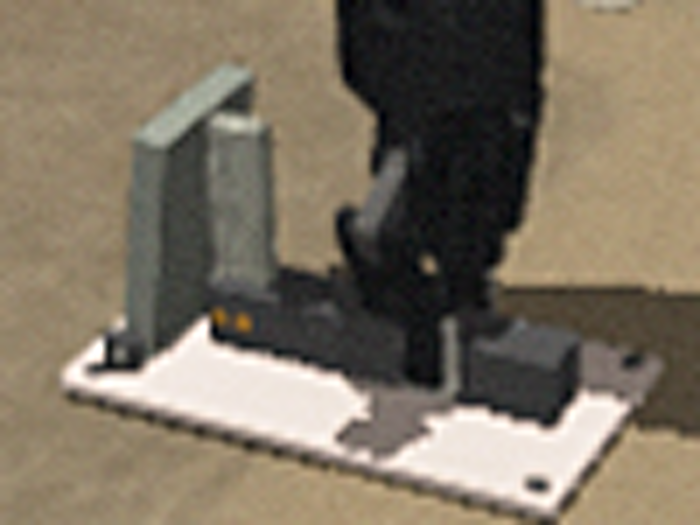

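Call:
{"name": "carry_out", "arguments": {
  "motion": [
    {"hand": -1, "xyz": [0, 0, -2], "twist": 0},
    {"hand": -1, "xyz": [0, 0, -4], "twist": 0},
    {"hand": -1, "xyz": [0.5, 0, -4], "twist": 0},
    {"hand": -1, "xyz": [1.5, 0, -4], "twist": 0},
    {"hand": -1, "xyz": [2.5, 0, -4], "twist": 0},
    {"hand": -1, "xyz": [2.5, 0, -4], "twist": 0}
  ]
}}

```text
clock: 8.8
eef_pos: [0.4607, 0.112, 0.0341]
ee_rot: [[-0.017, -0.006, 1.0], [-0.002, 1.0, 0.006], [-1.0, -0.002, -0.017]]
force: [-2.8, 0.3, 3.2]
gripper_width: 0.0247
```

Call:
{"name": "carry_out", "arguments": {
  "motion": [
    {"hand": -1, "xyz": [0.5, 0, 0], "twist": 0},
    {"hand": -1, "xyz": [0.5, 0, 0], "twist": 0}
  ]
}}

```text
clock: 8.97
eef_pos: [0.4612, 0.1121, 0.0341]
ee_rot: [[-0.016, -0.006, 1.0], [-0.002, 1.0, 0.006], [-1.0, -0.002, -0.016]]
force: [-2.1, 0.5, 2.6]
gripper_width: 0.0245
```

```bash
python3 go.py 0.478 0.112 0.034 90.4;python3 look.py 10; python3 flat.py 6 10
```

```text
t 8.9667 pos [0.4612 0.1121 0.0341] yaw 90.34 tiltx [-0.016  -0.0025 -0.9999] F [-2.1482  0.5305  2.6205] M [0.0017 0.0493 0.0302] w 0.024521206637432427
shift mm [-0.2065 -0.1522 16.8331] twist -0.06469262370771389
6 bottom: apparent yaw deg -0.4739651468372172 n 17 std mm 0.39331651743436774 y@.52 0.12060876909248387
10 bottom: apparent yaw deg 0.570595455886222 n 14 std mm 0.4320163689764275 y@.52 0.12075441205671066
```

Call:
{"name": "carry_out", "arguments": {
  "motion": [
    {"hand": -1, "xyz": [1, 0, 0], "twist": 0},
    {"hand": -1, "xyz": [1.5, 0, 0], "twist": 0},
    {"hand": -1, "xyz": [1.5, 0, 0], "twist": 0}
  ]
}}

```text
clock: 9.32
eef_pos: [0.4612, 0.1121, 0.034]
ee_rot: [[-0.016, -0.006, 1.0], [-0.003, 1.0, 0.006], [-1.0, -0.002, -0.016]]
force: [-6.8, 0.3, 14.6]
gripper_width: 0.025
```

Call:
{"name": "carry_out", "arguments": {
  "motion": [
    {"hand": -1, "xyz": [1, 0, 0], "twist": 0},
    {"hand": -1, "xyz": [1.5, 0, 0], "twist": 0},
    {"hand": -1, "xyz": [1.5, 0, 0], "twist": 0}
  ]
}}

```text
clock: 9.57
eef_pos: [0.4612, 0.1121, 0.034]
ee_rot: [[-0.016, -0.006, 1.0], [-0.003, 1.0, 0.006], [-1.0, -0.003, -0.016]]
force: [-7.1, -0.5, 14.7]
gripper_width: 0.025
```

```bash
python3 go.py 0.478 0.112 0.034 90.4;python3 look.py 11; python3 flat.py 11
```

```text
t 9.5667 pos [0.4612 0.1121 0.034 ] yaw 90.34 tiltx [-0.0163 -0.0027 -0.9999] F [-7.0678 -0.4826 14.6952] M [-0.1334  0.9902 -0.0341] w 0.02495597001410261
shift mm [-0.2795 -0.1536 16.8146] twist -0.06181365957684193
11 bottom: apparent yaw deg -0.6033021713237563 n 15 std mm 0.3971493539838514 y@.52 0.12080506433537008
```

Call:
{"name": "carry_out", "arguments": {
  "motion": [
    {"hand": -1, "xyz": [0.2, 0, 2], "twist": 0},
    {"hand": -1, "xyz": [0.1, 0, 4], "twist": 0},
    {"hand": -1, "xyz": [0, 0, 6], "twist": 0},
    {"hand": -1, "xyz": [0, 0, 8], "twist": 0},
    {"hand": -1, "xyz": [0, 0, 9], "twist": 0},
    {"hand": -1, "xyz": [0, 0, 9], "twist": 0}
  ]
}}

```text
clock: 10.17
eef_pos: [0.4666, 0.1122, 0.0339]
ee_rot: [[-0.024, -0.006, 1.0], [-0.003, 1.0, 0.006], [-1.0, -0.002, -0.024]]
force: [-11.7, 0.2, 16.0]
gripper_width: 0.0247
```

```bash
python3 go.py 0.478 0.112 0.034 90.4;python3 look.py 12; python3 flat.py 12
```

```text
t 10.1667 pos [0.4666 0.1122 0.0339] yaw 90.36 tiltx [-0.0238 -0.0026 -0.9997] F [-11.6657   0.2385  16.0219] M [ 0.0248  1.8861 -0.0247] w 0.02465629548630571
shift mm [-0.3372 -0.2284 11.3923] twist -0.04264074481091029
12 bottom: apparent yaw deg 0.5132290460629053 n 12 std mm 0.25297842689867706 y@.52 0.12100586719152416
```

View pics/s12.png

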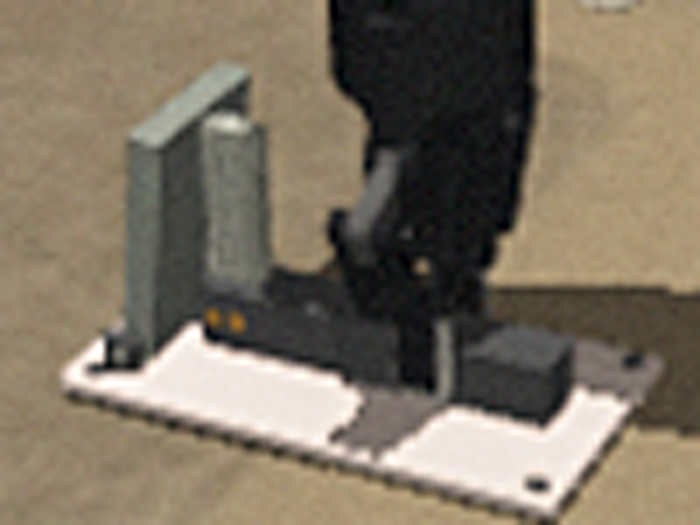

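Drag pitches the tool nose-down (tilt −0.024). I'll pull back under light pressure to undo the pitch, then advance lifted clear of the plate.

Call:
{"name": "carry_out", "arguments": {
  "motion": [
    {"hand": -1, "xyz": [0.5, 0, -2], "twist": 0},
    {"hand": -1, "xyz": [1, 0, -5], "twist": 0},
    {"hand": -1, "xyz": [1.5, 0, -9], "twist": 0},
    {"hand": -1, "xyz": [2, 0, -13], "twist": 0},
    {"hand": -1, "xyz": [2, 0, -15], "twist": 0}
  ]
}}

```text
clock: 10.68
eef_pos: [0.4557, 0.1124, 0.034]
ee_rot: [[-0.015, -0.006, 1.0], [-0.002, 1.0, 0.006], [-1.0, -0.002, -0.015]]
force: [2.6, 0.7, 5.8]
gripper_width: 0.0248
```

Call:
{"name": "carry_out", "arguments": {
  "motion": [
    {"hand": -1, "xyz": [0.5, 0, -2], "twist": 0},
    {"hand": -1, "xyz": [1, 0, -5], "twist": 0},
    {"hand": -1, "xyz": [1.5, 0, -9], "twist": 0},
    {"hand": -1, "xyz": [1.5, 0, -12], "twist": 0}
  ]
}}

```text
clock: 11.02
eef_pos: [0.4469, 0.1125, 0.034]
ee_rot: [[-0.009, -0.006, 1.0], [-0.001, 1.0, 0.006], [-1.0, -0.001, -0.009]]
force: [4.7, 0.1, 6.0]
gripper_width: 0.0251
```

```bash
python3 go.py 0.478 0.112 0.034 90.4;python3 look.py 13; python3 flat.py 13
```

```text
t 11.0167 pos [0.4469 0.1125 0.034 ] yaw 90.34 tiltx [-0.0092 -0.0015 -1.    ] F [4.6554 0.0916 5.9606] M [-0.0406 -0.6468 -0.0037] w 0.025112712624587512
shift mm [-0.3213 -0.7067 31.1283] twist -0.05961758263208594
13 bottom: apparent yaw deg -0.35576609129321735 n 13 std mm 0.4037164425712193 y@.52 0.12112721322645537
```

View pics/s13.png

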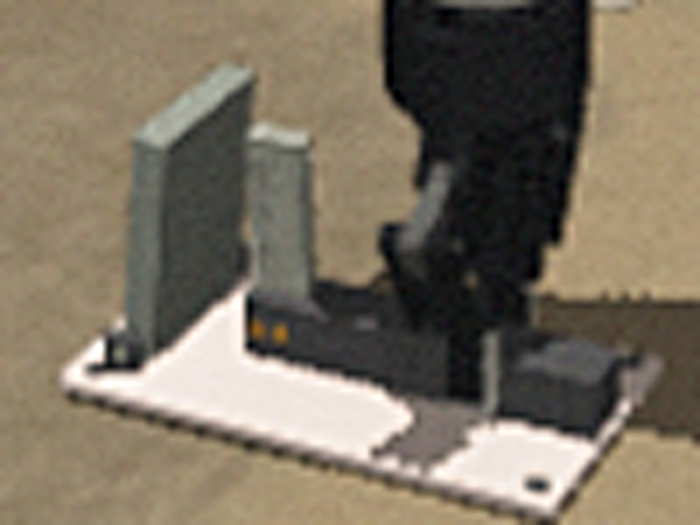

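Call:
{"name": "carry_out", "arguments": {
  "motion": [
    {"hand": -1, "xyz": [-1, 0, 0], "twist": 0},
    {"hand": -1, "xyz": [-2, 0, 0], "twist": 0},
    {"hand": -1, "xyz": [-2.5, -0.3, 4], "twist": 0},
    {"hand": -1, "xyz": [-2.5, -0.6, 9], "twist": 0},
    {"hand": -1, "xyz": [-2.5, -0.6, 14], "twist": 0},
    {"hand": -1, "xyz": [-2.5, -0.6, 19], "twist": 0},
    {"hand": -1, "xyz": [-2.5, -0.6, 23], "twist": 0},
    {"hand": -1, "xyz": [-2.5, -0.6, 26], "twist": 0},
    {"hand": -1, "xyz": [-2.5, -0.6, 28], "twist": 0},
    {"hand": -1, "xyz": [-2.5, -0.6, 28], "twist": 0}
  ]
}}

```text
clock: 11.95
eef_pos: [0.4741, 0.112, 0.0359]
ee_rot: [[-0.011, -0.006, 1.0], [-0.002, 1.0, 0.006], [-1.0, -0.002, -0.011]]
force: [-2.8, 0.0, -2.8]
gripper_width: 0.0249
```

```bash
python3 go.py 0.478 0.112 0.034 90.4;python3 look.py 14; python3 flat.py 14
```

```text
t 11.95 pos [0.4741 0.112  0.0359] yaw 90.34 tiltx [-0.0112 -0.0016 -0.9999] F [-2.771   0.0105 -2.7901] M [-0.0775  0.4113  0.0039] w 0.0249047030122969
shift mm [ 1.8556 -0.0545  3.8763] twist -0.05709041554854366
14 bottom: apparent yaw deg -1.7968984679968893 n 12 std mm 1.089052279672684 y@.52 0.12085531999316279
```

View pics/s14.png

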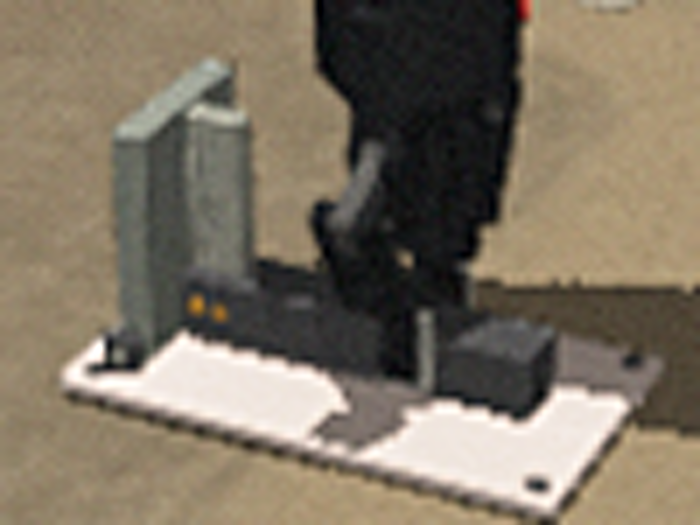

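The post is nearly square in the side view, with the blade pushing it. Last few mm, then lowering.

Call:
{"name": "carry_out", "arguments": {
  "motion": [
    {"hand": -1, "xyz": [0, 0, 1], "twist": 0},
    {"hand": -1, "xyz": [0, 0, 2], "twist": 0},
    {"hand": -1, "xyz": [0, 0, 3], "twist": 0},
    {"hand": -1, "xyz": [0, 0, 3.5], "twist": 0},
    {"hand": -1, "xyz": [1, 0, 3.5], "twist": 0},
    {"hand": -1, "xyz": [2, 0, 3.5], "twist": 0},
    {"hand": -1, "xyz": [2.5, 0, 3.5], "twist": 0},
    {"hand": -1, "xyz": [2.5, 0, 3.5], "twist": 0}
  ]
}}

```text
clock: 12.72
eef_pos: [0.476, 0.112, 0.034]
ee_rot: [[-0.014, -0.006, 1.0], [-0.002, 1.0, 0.006], [-1.0, -0.002, -0.014]]
force: [-7.3, -0.8, 4.8]
gripper_width: 0.0249
```

```bash
python3 go.py 0.478 0.112 0.034 90.4;python3 look.py 15; python3 flat.py 15
```

```text
t 12.7167 pos [0.476 0.112 0.034] yaw 90.36 tiltx [-0.0138 -0.0018 -0.9999] F [-7.2543 -0.828   4.8185] M [-0.1095  1.4563  0.0184] w 0.02487929089486847
shift mm [-0.062  -0.0469  2.002 ] twist -0.039490109569186416
15 bottom: apparent yaw deg -0.6783427109355692 n 12 std mm 0.39704994413785477 y@.52 0.1208771303012866
```

View pics/s15.png

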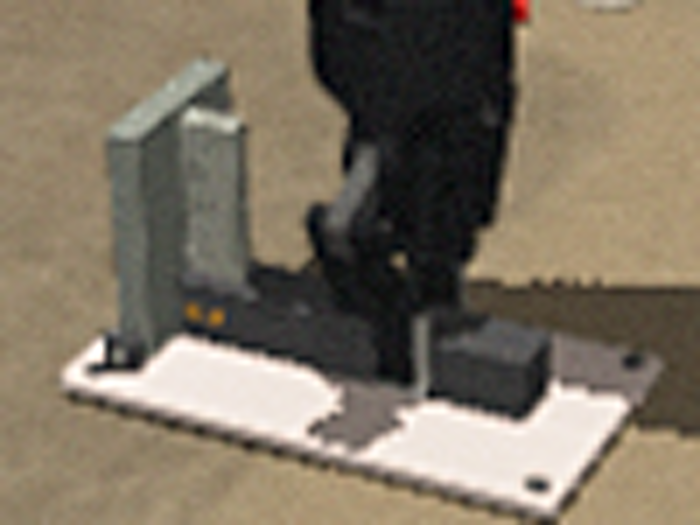

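Call:
{"name": "carry_out", "arguments": {
  "motion": [
    {"hand": -1, "xyz": [0, 0, 2], "twist": 0},
    {"hand": -1, "xyz": [0, 0, 4], "twist": 0},
    {"hand": -1, "xyz": [0, 0, 5], "twist": 0},
    {"hand": -1, "xyz": [0, 0, 5], "twist": 0},
    {"hand": -1, "xyz": [0, 0, 5], "twist": 0}
  ]
}}

```text
clock: 13.23
eef_pos: [0.4761, 0.112, 0.0339]
ee_rot: [[-0.023, -0.007, 1.0], [-0.002, 1.0, 0.007], [-1.0, -0.002, -0.023]]
force: [-14.2, -0.8, 12.0]
gripper_width: 0.0248
```

```bash
python3 go.py 0.478 0.112 0.034 90.4;python3 look.py 16; python3 flat.py 16; python3 - <<'E'
from h import *
import pickle
c=pickle.load(open("s16.pkl","rb"))
Z=lambda P:(proj(c,P)-[240,170])*7+3
cx,cy=.5766,.112
for yy in(.035,-.035):
  for l in (0,.12): print("post front edge",yy,l,Z([cx,cy+yy,.012]),Z([cx-np.sin(l)*.1,cy+yy,.112]))
print("blade near outer edge",Z([cx,cy+.005,.04]),Z([cx,cy+.005,.107])," foot heel near",Z([cx,cy+.013,.012]),Z([cx,cy+.013,.040]),"free end",Z([cx-.15,cy+.013,.012]))
im=cv2.imread("pics/s16.png")
E
```

```text
t 13.2333 pos [0.4761 0.112  0.0339] yaw 90.38 tiltx [-0.0231 -0.0019 -0.9997] F [-14.1677  -0.7586  11.9965] M [-0.0474  2.4648  0.0314] w 0.024797784359675945
shift mm [-0.099  -0.0317  1.8943] twist -0.017683740413986015
16 bottom: apparent yaw deg -1.7280445683731085 n 12 std mm 0.5980678891553167 y@.52 0.12124347818148802
post front edge 0.035 0 [146.2594 366.9607] [131.2837 139.6705]
post front edge 0.035 0.12 [146.2594 366.9607] [158.8818 146.0381]
post front edge -0.035 0 [236.4102 284.6291] [226.1397  66.0717]
post front edge -0.035 0.12 [236.4102 284.6291] [252.6224  71.7966]
blade near outer edge [182.5908 269.9717] [173.9017 118.7685]  foot heel near [175.6367 340.1314] [172.004  279.2436] free end [518.766  429.3242]
```

View pics/s16.png

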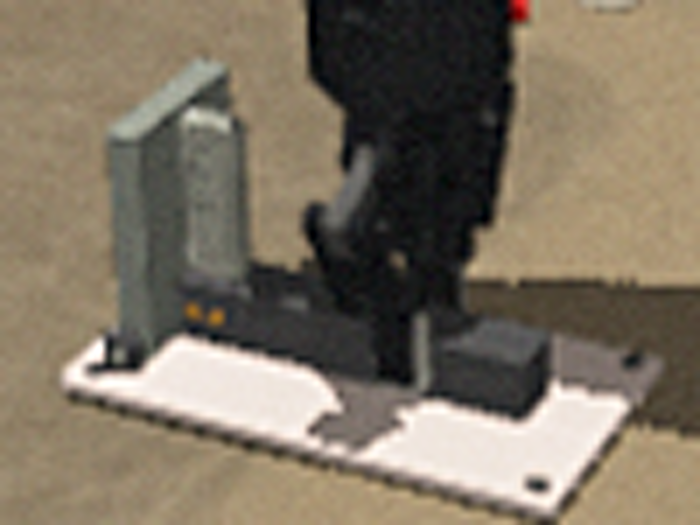

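```bash
cat > post.py <<'E'
import sys,pickle
from h import *
# post top: track patch near top-left corners between s5 (lean .12) and others
c0=pickle.load(open("s5.pkl","rb"));g0=c0["color"].astype(np.float32).mean(2)
def flow(c,pts):
    g=c["color"].mean(2).astype(np.uint8);a=g0.astype(np.uint8)
    p,st,_=cv2.calcOpticalFlowPyrLK(a,g,np.float32(pts).reshape(-1,1,2),None,winSize=(7,7),maxLevel=2,criteria=(3,50,.001));return p.reshape(-1,2)-np.float32(pts),st.ravel()
cx,cy=.5766,.112
def P(x,y,z,l): # post frame x back, z up
    return proj(c0,[cx+x*np.cos(l)-z*np.sin(l),cy+y,.012+z*np.cos(l)+x*np.sin(l)])
names=[(0,.035,.1),(.014,.035,.1),(.014,-.035,.1),(.007,0,.1),(.014,.035,.06),(.014,.035,.08)]
pts=[P(*n,.12) for n in names]
for n in sys.argv[1:]:
    c=pickle.load(open(f"s{n}.pkl","rb"));d,st=flow(c,pts)
    for q,dd,s,p in zip(names,d,st,pts):
        f=P(*q,0)-P(*q,.12); print(n,q,p,dd,"lean est",.12-.12*(dd@f)/(f@f),s)
E
python3 post.py 6 14 16
python3 - <<'E'
import pickle,cv2
a=[pickle.load(open(f"s{n}.pkl","rb"))["color"][172:225,250:282,::-1] for n in (5,14,16)]
cv2.imwrite("pics/cmp.png",cv2.resize(cv2.hconcat(a),None,fx=8,fy=8,interpolation=cv2.INTER_NEAREST))
E
```

```text
6 (0, 0.035, 0.1) [262.2837 190.6788] [0.0178 0.0111] lean est 0.12058871390831828 1
6 (0.014, 0.035, 0.1) [257.6727 189.0537] [-0.0497 -0.0054] lean est 0.1184869203200296 1
6 (0.014, -0.035, 0.1) [271.2557 178.5675] [ 0.0217 -0.0255] lean est 0.12057120159401118 1
6 (0.007, 0, 0.1) [266.9037 184.4423] [-5.8744  4.3382] lean est -0.027324016927438327 1
6 (0.014, 0.035, 0.06) [257.0169 201.9258] [-0.1212  0.0864] lean est 0.11403599626302269 1
6 (0.014, 0.035, 0.08) [257.3416 195.553 ] [ 0.0899 -0.2903] lean est 0.12208246546102021 1
14 (0, 0.035, 0.1) [262.2837 190.6788] [-3.0095 -0.9031] lean est 0.028539910057441983 1
14 (0.014, 0.035, 0.1) [257.6727 189.0537] [-2.7486 -0.542 ] lean est 0.03515740533669888 1
14 (0.014, -0.035, 0.1) [271.2557 178.5675] [-2.6539 -1.1306] lean est 0.032148777221327376 1
14 (0.007, 0, 0.1) [266.9037 184.4423] [-9.5341  3.665 ] lean est -0.14051180051095352 1
14 (0.014, 0.035, 0.06) [257.0169 201.9258] [-1.8221  0.6999] lean est 0.02812007679679457 1
14 (0.014, 0.035, 0.08) [257.3416 195.553 ] [-2.639  -1.6061] lean est 0.011937467074442085 1
16 (0, 0.035, 0.1) [262.2837 190.6788] [-3.9073 -1.0678] lean est 0.002107242637029494 1
16 (0.014, 0.035, 0.1) [257.6727 189.0537] [-3.61   -0.6702] lean est 0.008755844072550756 1
16 (0.014, -0.035, 0.1) [271.2557 178.5675] [-3.9055 -0.8513] lean est -0.005864766112439274 1
16 (0.007, 0, 0.1) [266.9037 184.4423] [-11.2041   3.8365] lean est -0.18912676848408605 1
16 (0.014, 0.035, 0.06) [257.0169 201.9258] [-2.0044  0.5104] lean est 0.017967047962073268 1
16 (0.014, 0.035, 0.08) [257.3416 195.553 ] [-2.8541  0.0791] lean est 0.011544480391155423 1
```

View pics/cmp.png

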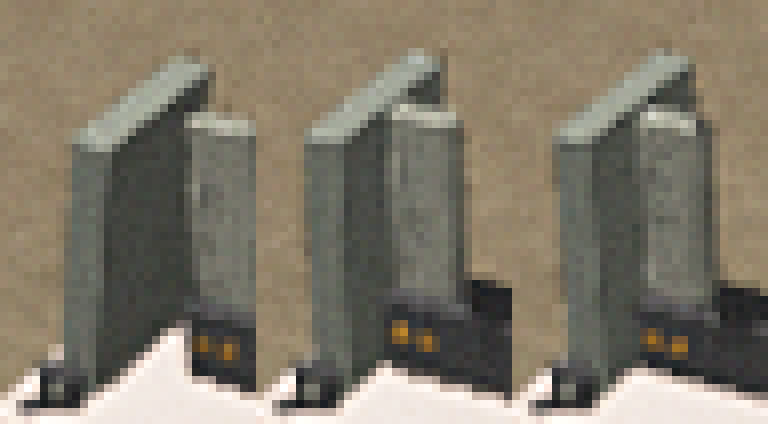

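Top-corner tracking gives a post lean of about 0.002 ± 0.007 rad, and x has stopped at 0.476 with Fx = −14 N, so the heel is home. Now a steady down press with moderate forward push, to seat the foot.

Call:
{"name": "carry_out", "arguments": {
  "motion": [
    {"hand": -1, "xyz": [0.5, 0, 1], "twist": 0},
    {"hand": -1, "xyz": [1, 0, 1.5], "twist": 0},
    {"hand": -1, "xyz": [1.5, 0, 2], "twist": 0},
    {"hand": -1, "xyz": [1.5, 0, 2], "twist": 0},
    {"hand": -1, "xyz": [1.5, 0, 2], "twist": 0}
  ]
}}

```text
clock: 13.75
eef_pos: [0.4761, 0.112, 0.0339]
ee_rot: [[-0.027, -0.007, 1.0], [-0.002, 1.0, 0.007], [-1.0, -0.002, -0.027]]
force: [-12.2, -0.5, 16.1]
gripper_width: 0.0248
```

```bash
python3 go.py 0.478 0.112 0.034 90.4;python3 look.py 17; python3 flat.py 15 16 17; python3 post.py 17|head -3
```

```text
t 13.75 pos [0.4761 0.112  0.0339] yaw 90.39 tiltx [-0.0268 -0.0021 -0.9996] F [-12.2119  -0.4638  16.1183] M [-0.0758  1.9514 -0.0976] w 0.024791482043546195
shift mm [-0.1056 -0.0195  1.8876] twist -0.00721214561593797
15 bottom: apparent yaw deg -0.6783427109355692 n 12 std mm 0.39704994413785477 y@.52 0.1208771303012866
16 bottom: apparent yaw deg -1.7280445683731085 n 12 std mm 0.5980678891553167 y@.52 0.12124347818148802
17 bottom: apparent yaw deg -1.584839908155576 n 12 std mm 0.588886565413131 y@.52 0.12125705992637865
17 (0, 0.035, 0.1) [262.2837 190.6788] [-3.8576 -1.0217] lean est 0.003872481177245077 1
17 (0.014, 0.035, 0.1) [257.6727 189.0537] [-3.6382 -0.6372] lean est 0.008058619573016304 1
17 (0.014, -0.035, 0.1) [271.2557 178.5675] [-3.8784 -0.8676] lean est -0.005086517876508795 1
```

View pics/s17.png

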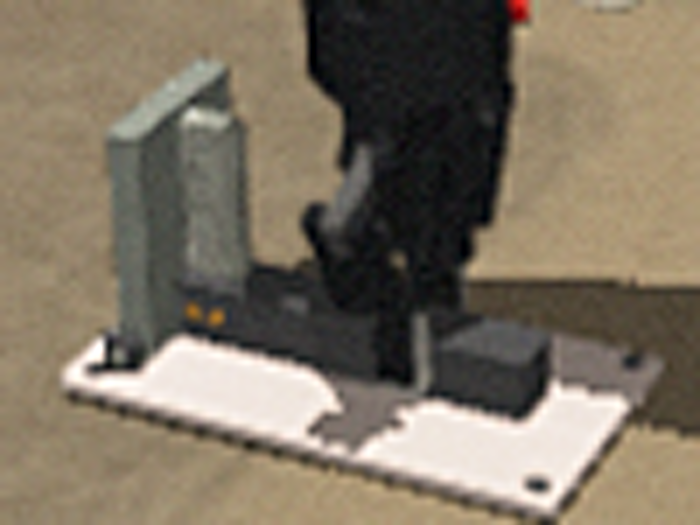

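View pics/w17.png

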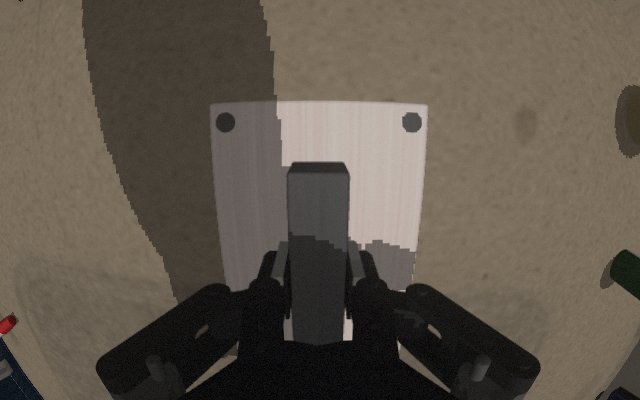

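Home: x did not move (0.1 mm) while Fx doubled to more than sliding friction could explain. TCP height is 0.0339, the same as at flat contact, and the foot's heel and free end show the same image offset, so the foot is level. One last steadiness check, then I hand in.

```bash
python3 go.py 0.478 0.112 0.034 90.4;python3 look.py 18; python3 post.py 18|head -3; python3 - <<'E'
from cell import camera,close_job
import cv2
cv2.imwrite("pics/sfull.png",camera("side")["color"][:,:,::-1])
print(close_job())
E
```

```text
t 13.85 pos [0.4761 0.112  0.0339] yaw 90.4 tiltx [-0.0267 -0.0021 -0.9996] F [-13.0783  -0.9721  16.5639] M [-0.1183  1.9195 -0.0046] w 0.024797594653709565
shift mm [-0.1023 -0.0464  1.896 ] twist -0.004314293173678152
18 (0, 0.035, 0.1) [262.2837 190.6788] [-3.8438 -1.0259] lean est 0.004223488795255595 1
18 (0.014, 0.035, 0.1) [257.6727 189.0537] [-3.5298 -0.64  ] lean est 0.011296317776983922 1
18 (0.014, -0.035, 0.1) [271.2557 178.5675] [-3.8847 -0.8976] lean est -0.005408442158954807 1
the job is handed in; nothing more can be done
None
```

View pics/sfull.png

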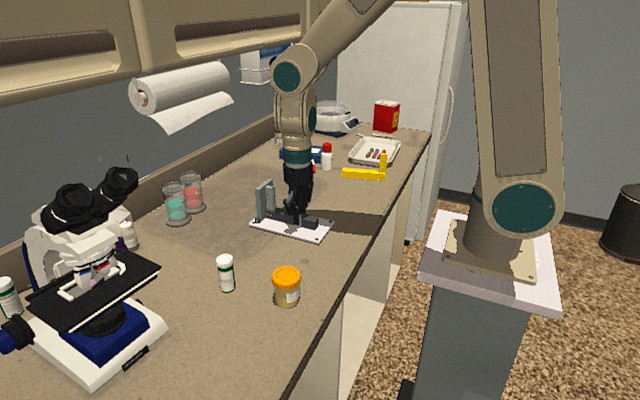

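I gripped the dark try square and stood it on the base plate at mid-width. I then pressed it into the corner and handed the job in at about 14 s while still holding it. The cup, vial, bottle and yellow look-alike stand where they were in the last side view.

**Last checks that support it:**
- **Pressure:** it was pressing about 13 N forward and 16.5 N down.
- **Heel:** the heel is stopped. The forward force doubled while it moved only 0.1 mm.
- **Foot:** the tool height is the same as when the foot first lay flat on the plate.
- **Post lean:** three tracked points on the post top give +0.004, +0.011 and −0.005 rad, about square within roughly 0.01 rad.

**Checks that disagreed or went wrong:**
- **First slide:** my first push on the plate jammed by friction, with up to 41 N down on the square and the plate. I backed off and brought it in lifted clear of the plate instead.
- **Tool tilt:** the tool ended about 1.5° nose-down. I judged the foot flat from the tool height and the side view.
- **Foot-edge fit:** the fitted line along the foot's lower edge was too noisy to confirm flatness. It gave −0.7° before the last push and −1.6° after it.
- **Heel position:** the tool stopped about 2 mm short of my predicted position, within the calibration and grip error.

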